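Fetch the setup block from behind the parts in the storage bay

ROBOT

A 7-joint arm with a two-finger parallel gripper is mounted at the origin on a cart in front of the work surface, level with it; the furniture and walls round the work are solid. World frame = base frame: x ahead of the robot, y to its left, z up, the work surface at z = 0. Lengths are in m, angles in rad, forces in N, time in s.
With the tool pointing down it reaches from about 0.425 to 0.875 m from the base axis. Payload 4.7 kg.
Tool frame: the origin (TCP) lies midway between the tips of the shut fingers; the grasp point (between the pads) lies 19 mm behind it; z points along the fingers, y is the line along which they close (so a half turn about z gives the same grasp; the last joint's range is limited). The gripper opens to 87 mm and grips with 3 to 60 N. Pads are 19 mm wide; open, the fingers measure 117 mm over their backs; the gripper's body (75 mm by 190 mm) begins 51 mm behind the grasp point.
Start: joints at [1.35, 0.321, -0.07, 1.45, 0.023, 1.371, -0.057], TCP at [0.151, -0.632, 0.194] pointing down, gripper open.
Joint ranges: [-2.86, 2.86], [-0.3, 2.09], [-1.38, 1.24], [0.06, 2.45], [-1.56, 4.7], [0.09, 2.05], [-2.69, 2.69]. Speed limits (rad/s): [2.57, 2.57, 3.14, 3.14, 3.14, 3.14, 3.14].

INTERFACE

Orientations are given as a rotation vector (axis times angle).
In Python, from bench import ctrl gives the robot as it stands. The module is installed in compiled form; this text tells all that it offers.
- The arm moves only by the shell command python3 -m handwheel 'ROWS' [FORCE]. ROWS is JSON, a list of rows, each a list of 7 numbers: the finger opening in m, from 0 to 0.087, then the shift along the tool's x, y, z in m, then the turn, a rotation vector about the tool's x, y, z in degrees. A call has 1 to 12 rows; each row shifts and turns the commanded pose from where the row before left it, along the tool's axes as they then stand; what a row does not reach is not made up. A row lasts 1/8 s, in which the tool goes at most 62.5 mm and 10.7 degrees, less where a joint would pass 70% of its speed; a pose out of reach is approached as far as the arm can. A call is refused whole if a number of a shift passes 0.0625 or a number of a turn 10.7, either way. A call with a gripper value outside its range is refused whole. The fingers move at their own pace and stop on an object; FORCE is the grip in N (left out, the last holds). Time passes only in rows, so rows that do not move let the fingers close. It gives the time, the measured TCP pose, the force, the opening and the grip force at its end, in the units of the state.
- ctrl.get_state(): the state, without advancing time (a new reading comes with each control period).
- ctrl.get_image(name): name is "scene" or "top"; returns (picture, depth): 420x560x3 uint8, blue, green, red; 420x560 float32, m along the optical axis (not along the pixel's ray), 0 where there is no reading.
- ctrl.camera_info(name): a dict with "intrinsics" (3x3 intrinsics, pixels), "R" (3x3) and "t" (3): a world point X has camera coordinates R X + t. Camera axes: x right, y down, z forward; pixel columns grow to the right and rows downward; lengths in m; the calibration is good to about 2 mm. A picture is of the moment at which its call begins. camera_info takes no time and is no camera call.
- ctrl.close_job(): hands the job in; it is judged then, once.
The state is a dict: "time": time; "joint_positions": joint angles; "qd": joint speeds; "joint_torque": joint torques, N m; "position": TCP position; "tool_rot": TCP orientation; "ft_force": force on the tool from outside, world axes, zero at the start; "torque": the same for the moment, N m; "grip_width": opening from 0.0 (shut) to 1.0 (fully open); "grip_force": force on a finger pad.
Only numpy, scipy, OpenCV 4.12 (cv2) and the standard library are available. Lean on these libraries where they do the work, as an engineer would, in place of code of your own. Each camera call takes 0.05 s, during which the arm holds its last target. There are 200 camera calls.

TASK

The ground setup block stands at the back of the grey storage bay, behind two turned parts. First park both turned parts upright on the cork mat, then fetch the block and lay it flat in the middle of the small surface plate, square to its edges. Only after that put both turned parts back upright, each exactly where it stood in the bay at the start; tip nothing over and leave the other things on the bench alone.

Things in the scene. Friction and masses are not known exactly. Their poses are not given: they have to be found in the camera images.
- bay: fixed grey sheet-metal bay; origin under it, x from open front to closed back. Base plate 6 mm thick, x -105 to 115 mm, y -52 to 52. Fences 45 mm high, 4 mm thick, only round the back: sides at y +-50 from x 18 to 115 (96 mm clear between), back at x 113. At the start, near y 0: block at x about 48, flange and bushing at about -10 and -67, in either order
- block: ground steel setup block, a plain box with small holes in its top: 46 mm (x) by 70 mm (y) by 25 mm high, about 0.8 kg. Origin at the centre of its underside. It stands fenced in the back of the bay with its 70 mm side across the bay: grip it over its 46 mm width, along x, once the part in front of it has gone; there are about 38 mm free behind it
- flange: turned steel flange: round flange 59 mm diameter, 11 to 14 mm high, with a hub of 34 mm diameter on it, 31 mm high in all, about 0.3 kg, to be gripped on the hub. Origin at the centre of its underside, z up
- bushing: turned steel bushing standing upright: collar 37 mm diameter and 7 mm high at the foot, body 28 mm diameter, 38 mm high in all, about 0.2 kg. Origin at the centre of its underside, z up
- mat: fixed cork mat on the bench, 240 mm (x) by 130 mm (y) by 5 mm thick, origin at the centre of its underside; it lies to the left or to the right of the bay. A tall green fixture is fixed on the bench to the right (its near side about y = -0.22 m, x 0.40 to 0.53 m): keep the wrist clear of it
- plate: fixed square steel surface plate on low rubber feet, 140 by 140 mm, its top 22 mm above the bench, with a thin scribed cross through its middle along x and y. Origin below its centre, at bench level; it lies on the other side of the bay from the mat
- insert_box: bystander: small flat plastic box, 47 x 69 x 18 mm, loose on the bench; origin at the centre of its underside
- brass_bar: bystander: square brass bar 16 x 105 x 16 mm, loose on the bench; origin at the centre of its underside
- screwdriver: bystander: screwdriver 208 mm long, loose on the bench; origin near its middle, on the underside

How it is judged:
By the outcome, as a careful person would: the job done as asked, in the order asked, and still so for the second after the job is handed in, with the robot touching nothing.
It also fails if it takes over 120 s, if anything falls off the work surface, if the arm or the gripper's body presses on something with over 40 N, if the wrist force passes 120 N, or if a joint passes its speed limit or range.

## Working session

There is one attempt and no reset: what is moved stays moved. The work goes in short steps, Python scripts to look and compute and a shell command to move; the robot and the scene stay as the last step left them, time stands still between calls to the robot, and variables do not carry over. Pictures are saved under pics/ and viewed, at most 14 in all, crops included, and the job is handed in when it is done.

```bash
mkdir -p pics
cat > h.py <<'E'
import numpy as np,cv2
from bench import ctrl
from scipy.spatial.transform import Rotation as Ro
def cam(n):
    c=ctrl.camera_info(n);return [np.array(c[k],float) for k in("intrinsics","R","t")]
def cloud(n,d):
    K,R,t=cam(n);v,u=np.mgrid[:420,:560]
    p=np.stack([(u-K[0,2])/K[0,0]*d,(v-K[1,2])/K[1,1]*d,d],-1)
    return (p-t)@R
def px(n,u,v,z):
    K,R,t=cam(n);r=R.T@np.linalg.solve(K,[u,v,1]);o=-R.T@t
    return o+r*(z-o[2])/r[2]
def st():
    s=ctrl.get_state();print(s["time"],np.round(s["position"],4),"rv",np.round(s["tool_rot"],4),"f",np.round(s["ft_force"],1),"g",s["grip_width"],s["grip_force"],"q",np.round(s["joint_positions"],2));return s
E
python3 - <<'E'
from h import *
s=st()
print(Ro.from_rotvec(s["tool_rot"]).as_matrix().round(3))
for n in("top","scene"):
    im,d=ctrl.get_image(n);cv2.imwrite(f"pics/{n}0.png",im);np.save(f"{n}0.npy",d)
    K,R,t=cam(n);print(n,K.round(1).tolist(),R.round(3).tolist(),(-R.T@t).round(3))
E
```

```text
0.0 [ 0.151  -0.6316  0.1932] rv [-3.1181e+00 -3.6780e-01  5.0000e-04] f [-0.1  0.8 -0.2] g 1.0021793205262977 0.0 q [ 1.35  0.32 -0.07  1.45  0.02  1.37 -0.06]
[[ 0.973  0.233 -0.001]
 [ 0.233 -0.973  0.002]
 [-0.    -0.002 -1.   ]]
top [[402.8, 0.0, 281.7], [0.0, 402.8, 209.6], [0.0, 0.0, 1.0]] [[-0.013, -1.0, -0.012], [-0.984, 0.015, -0.18], [0.18, 0.009, -0.984]] [0.42  0.058 1.053]
scene [[400.0, 0.0, 279.4], [0.0, 400.0, 213.3], [0.0, 0.0, 1.0]] [[0.463, -0.886, -0.012], [-0.689, -0.352, -0.633], [0.557, 0.301, -0.774]] [ 0.081 -0.224  0.776]
```

View pics/top0.png

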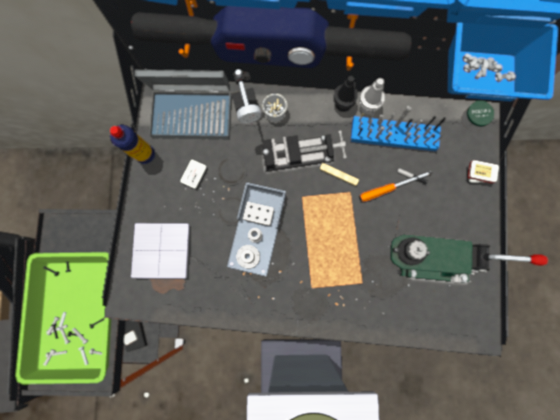

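View pics/scene0.png

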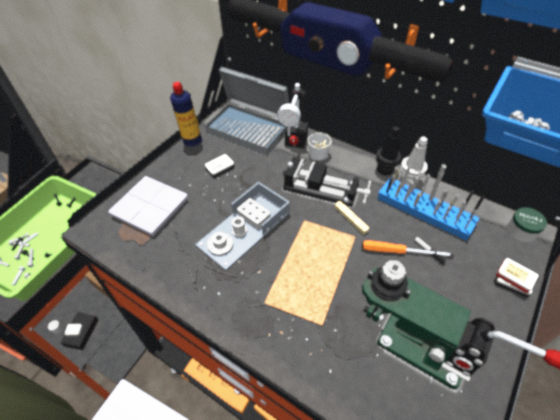

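The top view shows the bay at about (257,230) with the flange in front at (248,257), the bushing at (254,234) and the block behind at (259,213). The mat is on the right (331,240) and the plate on the left (160,250). I'll enlarge these next.

Run:
```python
from h import *
im=cv2.imread("pics/top0.png")
c=im[175:285,215:365];cv2.imwrite("pics/topc.png",cv2.resize(c,None,fx=5,fy=5,interpolation=cv2.INTER_CUBIC))
im=cv2.imread("pics/scene0.png")
c=im[175:275,185:305];cv2.imwrite("pics/scenec.png",cv2.resize(c,None,fx=6,fy=6,interpolation=cv2.INTER_CUBIC))
im=cv2.imread("pics/top0.png")
c=im[215:290,120:200];cv2.imwrite("pics/platec.png",cv2.resize(c,None,fx=7,fy=7,interpolation=cv2.INTER_CUBIC))
```

```text
(no output)
```

View pics/topc.png

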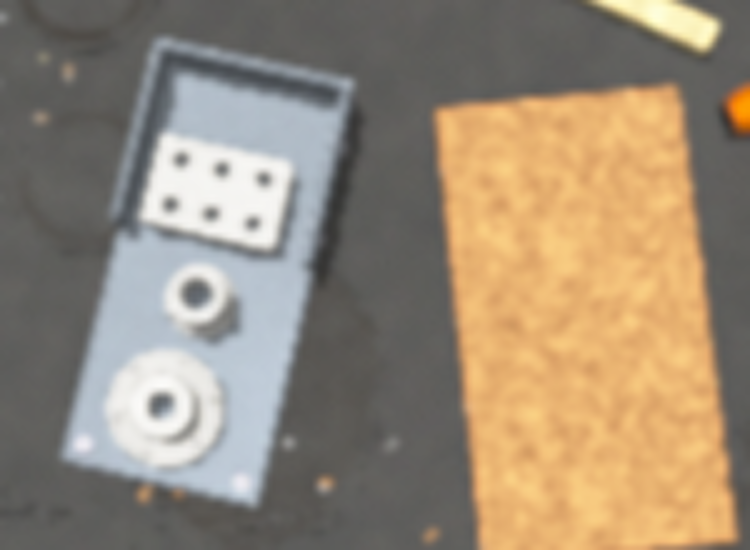

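View pics/scenec.png

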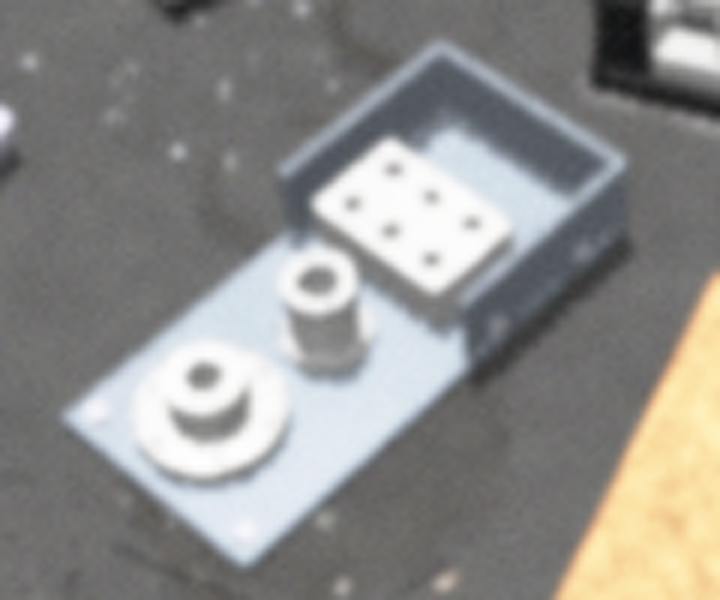

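View pics/platec.png

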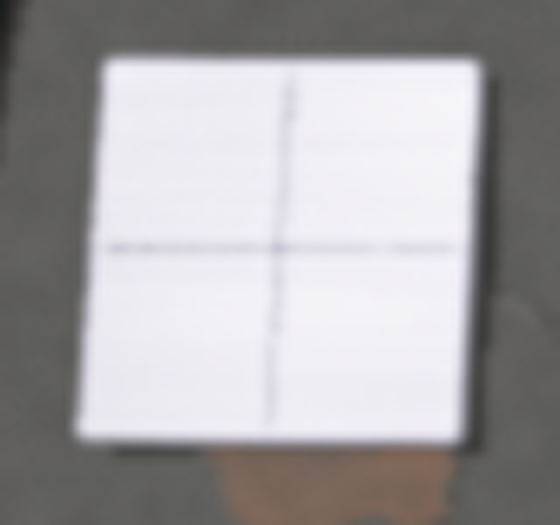

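The top crop shows these points:
- **Bay:** front corners at (63,460) and (258,505).
- **Turned parts:** flange hub at (163,405) and bushing top at (197,293).
- **Block:** top corners at (163,134), (293,160), (275,250) and (142,220).
- **Mat:** top edge from (433,107) to (678,85).

In the scene crop, the hub is at (205,376) and the bushing at (318,280). In the plate crop, the cross is at (279,248).

```bash
cat >> h.py <<'E'
def P(n,crop,pts,z):
    u0,v0,f=crop
    return np.array([px(n,(u+.5)/f-.5+u0,(v+.5)/f-.5+v0,z)[:2] for u,v in pts])
TC=(215,175,5);SC=(185,175,6);PC=(120,215,7)
def rect(p): # corners ordered; centre, edge angle modulo 90 deg
    e=np.roll(p,-1,0)-p; a=np.angle(np.mean(((e[:,0]+1j*e[:,1])/np.hypot(*e.T))**4))/4
    return p.mean(0).round(4),np.degrees(a).round(2),np.hypot(*e.T).round(4)
E
python3 - <<'E'
from h import *
print("block top",rect(P("top",TC,[(163,134),(293,160),(275,250),(142,220)],.031)))
print("block sc ",rect(P("scene",SC,[(390,135),(515,225),(440,295),(313,203)],.031)))
print("plate",rect(P("top",PC,[(103,60),(481,60),(465,441),(78,436)],.022)),P("top",PC,[(279,248),(289,75),(268,425),(105,248),(462,248)],.022).round(4))
print("mat",P("top",TC,[(433,107),(678,85),(738,540)],.005).round(4))
for n,c,b,fl,bu in(("top",TC,[(63,460),(258,505)],(163,405),(197,293)),("scene",SC,[(65,415),(245,565)],(205,376),(318,280))):
    b=P(n,c,b,.006);fl=P(n,c,[fl],.037);bu=P(n,c,[bu],.044);print(n,"front",b.round(4).tolist(),"fl",fl.round(4),"bu",bu.round(4),np.degrees(np.arctan2(*(bu-fl)[0][::-1])))
print("back fence",P("top",TC,[(157,38),(355,80)],.045).round(4),P("scene",SC,[(440,38),(628,160)],.045).round(4))
for n in("top","scene"):
    d=np.load(n+"0.npy");w=cloud(n,d)
    for nm,lo,hi,a in(("plate",.012,.032,(.40,.20,.55,.5)),("hub",.033,.05,(.35,.1,.48,.2)),("block",.026,.036,(.49,.08,.56,.17)),("bush",.04,.055,(.42,.08,.50,.16))):
        m=(w[...,2]>lo)&(w[...,2]<hi)&(w[...,0]>a[0])&(w[...,0]<a[2])&(w[...,1]>a[1])&(w[...,1]<a[3])
        p=w[m];print(n,nm,m.sum(), p.mean(0).round(4) if len(p) else "",np.median(p[:,2]).round(4) if len(p) else "")
        if nm in("plate","block") and len(p)>30: print(cv2.minAreaRect((p[:,:2]*1000).astype(np.float32)))
E
```

```text
block top (array([0.5996, 0.1284]), np.float64(-12.74), array([0.0689, 0.0478, 0.0703, 0.0463]))
block sc  (array([0.5972, 0.1265]), np.float64(-13.15), array([0.0719, 0.0457, 0.0715, 0.047 ]))
plate (array([0.5083, 0.3819]), np.float64(-0.93), array([0.1407, 0.1393, 0.1407, 0.1377])) [[0.5079 0.3829]
 [0.5719 0.3819]
 [0.4439 0.3842]
 [0.5088 0.447 ]
 [0.507  0.3157]]
mat [[ 0.6477  0.0157]
 [ 0.6577 -0.1149]
 [ 0.4191 -0.1352]]
top front [[0.4641, 0.2106], [0.4399, 0.11]] fl [[0.4895 0.156 ]] bu [[0.5451 0.1383]] -17.659120107728562
scene front [[0.4632, 0.2087], [0.4378, 0.1091]] fl [[0.4871 0.1543]] bu [[0.542  0.1367]] -17.692867677165854
back fence [[0.6776 0.1589]
 [0.6538 0.0571]] [[0.6759 0.1582]
 [0.6511 0.0569]]
top plate 2406 [0.4937 0.3818 0.0222] 0.0222
((494.8231201171875, 383.371826171875), (141.20562744140625, 110.5572509765625), 89.27025604248047)
top hub 22 [0.4767 0.1577 0.0376] 0.0381
top block 21 [0.5171 0.1474 0.0327] 0.0338
top bush 6 [0.4852 0.1465 0.0411] 0.0411
scene plate 2065 [0.4896 0.3761 0.0196] 0.0197
((492.7506408691406, 405.2176513671875), (191.41925048828125, 117.17772674560547), 88.9656982421875)
scene hub 36 [0.476  0.1542 0.0352] 0.0349
scene block 97 [0.5196 0.1431 0.032 ] 0.0332
((531.6198120117188, 132.54248046875), (42.93894958496094, 107.69956970214844), 47.58891296386719)
scene bush 0
```

```bash
python3 - <<'E'
from h import *
w=cloud("top",np.load("top0.npy"))
m=(w[...,0]>.35)&(w[...,0]<.6)&(w[...,1]<-.2)&(w[...,1]>-.7)&(w[...,2]>.03)
p=w[m];print(np.percentile(p,[0.5,50,99.5],axis=0).round(3))
m=(w[...,0]>.3)&(w[...,0]<.65)&(w[...,1]<.5)&(w[...,1]>-.2)&(w[...,2]>.055);print(m.sum(),w[m][:5])
E
python3 -m handwheel '[[0.06,0,0,-0.06,0,0,6.75],[0.06,0.02,0,-0.06,0,0,6.75],[0.06,0.06,0,-0.05,0,0,0],[0.06,0.06,0,0,0,0,0]]' 20
```

```text
[[ 0.418 -0.501  0.031]
 [ 0.472 -0.312  0.125]
 [ 0.526 -0.201  0.2  ]]
1235 [[0.41950048 0.05799451 1.05331438]
 [0.41950048 0.05799451 1.05331438]
 [0.41950048 0.05799451 1.05331438]
 [0.41950048 0.05799451 1.05331438]
 [0.41950048 0.05799451 1.05331438]]
time: 0.6
position: [0.2789, -0.6318, 0.3588]
tool_rot: [3.134, -0.007, 0.004]
ft_force: [0.4, -1.4, -0.8]
grip_width: 0.709
grip_force: 0.0
```

```bash
python3 -m handwheel '[[0.06,0.04,-0.045,0,0,0,0],[0.06,0.04,-0.045,0,0,0,0],[0.06,0.04,-0.045,0,0,0,0],[0.06,0.03,-0.05,0,0,0,0],[0.06,0.02,-0.06,0,0,0,0],[0.06,0.02,-0.06,0,0,0,0],[0.06,0.02,-0.06,0,0,0,0],[0.06,0,-0.06,0,0,0,0],[0.06,0,-0.06,0,0,0,0],[0.06,0,-0.06,0,0,0,0],[0.06,0,-0.06,0,0,0,0],[0.06,0,-0.06,0,0,0,0]]'
python3 -m handwheel '[[0.05,0,-0.06,0,0,0,0],[0.05,0,-0.06,0,0,0,0],[0.05,0,-0.06,0.05,0,0,0],[0.05,0,0,0.05,0,0,0],[0.05,0,0,0.05,0,0,0],[0.05,0,0,0,0,0,0],[0.05,0,0,0,0,0,0]]'; python3 -c "from h import *;st()"
```

```text
time: 2.1
position: [0.4881, 0.0346, 0.3534]
tool_rot: [3.141, -0.002, -0.0]
ft_force: [0.9, -0.2, -0.1]
grip_width: 0.69
grip_force: 0.0
time: 2.98
position: [0.4898, 0.2011, 0.2155]
tool_rot: [-3.141, 0.002, -0.003]
ft_force: [-1.0, 0.9, 0.2]
grip_width: 0.574
grip_force: 0.0
2.975 [0.4898 0.2011 0.2155] rv [-3.1408e+00  1.7000e-03 -3.2000e-03] f [-1.   0.9  0.2] g 0.5737850760366712 0.0 q [ 0.29  0.1  -0.77  1.7   0.07  1.37 -2.07]
```

```bash
python3 -m handwheel '[[0.05,-0.0015,0.046,0.03,0,0,0],[0.05,0,0,0.05,0,0,0],[0.05,0,0,0.05,0,0,0],[0.05,0,0,0,0,0,0],[0.05,0,0,0,0,0,0]]'
python3 - <<'E'
from h import *
st()
for n,(u,v) in(("top",(210,190)),("scene",(175,150))):
    im,d=ctrl.get_image(n);c=im[v:v+110,u:u+110];cv2.imwrite(f"pics/a_{n}.png",c)
a=[cv2.resize(cv2.imread(f"pics/a_{n}.png"),(400,400),interpolation=cv2.INTER_CUBIC) for n in("top","scene")]
cv2.imwrite("pics/a.png",np.hstack(a))
E
```

```text
time: 3.6
position: [0.4897, 0.1557, 0.0868]
tool_rot: [-3.14, 0.001, -0.007]
ft_force: [0.1, 0.9, 0.1]
grip_width: 0.573
grip_force: 0.0
3.6 [0.4897 0.1557 0.0868] rv [-3.1404e+00  1.3000e-03 -7.0000e-03] f [0.1 0.9 0.1] g 0.5733150525949766 0.0 q [ 0.32  0.17 -0.74  1.9   0.13  1.11 -2.03]
```

View pics/a.png

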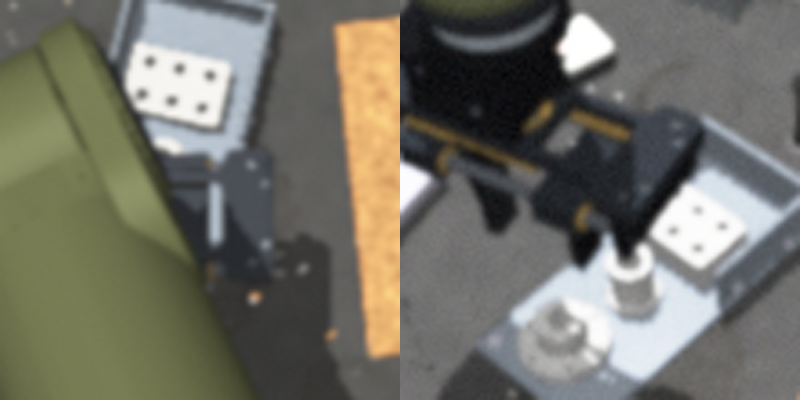

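The scene half shows the fingers at roughly (615,240), above and in line with the bay. The flange hub is at (562,320), in the hand's shadow. I'll descend and grip.

```bash
python3 -m handwheel '[[0.05,-0.0013,0.0005,0.03,0,0,0],[0.05,0,0,0.02,0,0,0],[0.05,0,0,0.0133,0,0,0],[0.05,0,0,0,0,0,0],[0.05,0,0,0,0,0,0]]'; python3 -m handwheel '[[0.0,0,0,0,0,0,0],[0.0,0,0,0,0,0,0],[0.0,0,0,0,0,0,0],[0.0,0,0,0,0,0,0],[0.0,0,0,0,0,0,0]]' 20
python3 - <<'E'
from h import *
st()
im,d=ctrl.get_image("scene");cv2.imwrite("pics/b.png",cv2.resize(im[175:275,185:305],None,fx=6,fy=6,interpolation=cv2.INTER_CUBIC))
E
```

```text
time: 4.32
position: [0.487, 0.1546, 0.0214]
tool_rot: [-3.141, 0.001, -0.003]
ft_force: [0.2, -0.2, -0.2]
grip_width: 0.573
grip_force: 0.0
time: 4.95
position: [0.4859, 0.1542, 0.0203]
tool_rot: [3.141, -0.001, -0.0]
ft_force: [0.5, 0.2, 0.4]
grip_width: 0.089
grip_force: 0.0
4.95 [0.4859 0.1542 0.0203] rv [ 3.1415e+00 -1.3000e-03 -1.0000e-04] f [0.5 0.2 0.4] g 0.08853932592153269 0.0 q [ 0.29  0.26 -0.72  1.97  0.2   0.99 -2.09]
```

View pics/b.png

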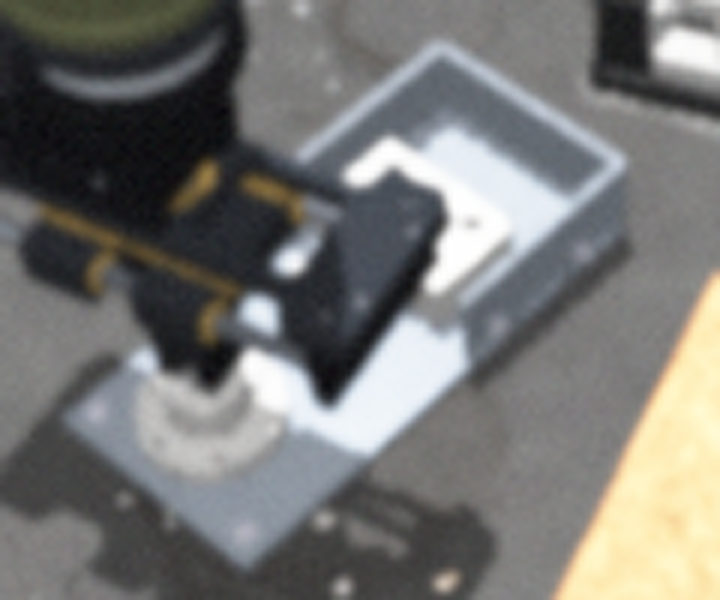

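Run:
```python
from h import *
s=ctrl.get_state();p=s["position"]
K,R,t=cam("scene")
for dz in(0,.019,.07):
  for dy in(-.05,0,.05):
    c=K@(R@(np.array(p)+[0,dy,dz])+t);u=c[:2]/c[2];print(dz,dy,((u-[185,175]+.5)*6-.5).round())
im,d=ctrl.get_image("top");w=cloud("scene",ctrl.get_image("scene")[1])
for u,v in((200,370),(215,385),(330,395),(205,420),(330,300),(420,200)): print((u,v),w[175+v//6,185+u//6].round(3))
cv2.imwrite("pics/c.png",cv2.resize(im[200:290,190:310],None,fx=6,fy=6,interpolation=cv2.INTER_CUBIC))
```

```text
0 -0.05 [320. 453.]
0 0 [209. 404.]
0 0.05 [102. 356.]
0.019 -0.05 [315. 424.]
0.019 0 [203. 375.]
0.019 0.05 [ 94. 327.]
0.07 -0.05 [302. 343.]
0.07 0 [184. 292.]
0.07 0.05 [ 71. 243.]
(200, 370) [0.474 0.143 0.065]
(215, 385) [0.477 0.143 0.05 ]
(330, 395) [0.451 0.066 0.128]
(205, 420) [0.475 0.147 0.026]
(330, 300) [0.464 0.071 0.159]
(420, 200) [0.514 0.066 0.16 ]
```

View pics/c.png

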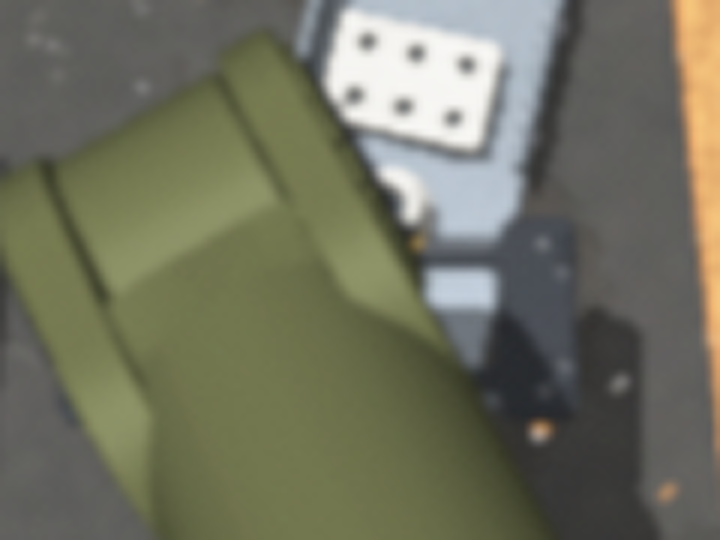

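The closed fingers at about (205,380) end above the hub. The visible finger points lie at z≈0.05, so the tips seem higher than the reported TCP. I'll let them shut, then check the depth.

```bash
python3 -m handwheel '[[0.0,0,0,0,0,0,0],[0.0,0,0,0,0,0,0]]'
python3 - <<'E'
from h import *
st()
im,d=ctrl.get_image("scene");w=cloud("scene",d)
v0=175;u0=185
for v in range(228,250,1): print(v,[(tuple((1000*w[v,u]).round().astype(int)),int(im[v,u].mean())) for u in (215,218,221)])
E
```

```text
time: 5.35
position: [0.486, 0.1542, 0.0203]
tool_rot: [3.142, -0.001, -0.0]
ft_force: [-0.5, 0.7, 0.5]
grip_width: 0.005
grip_force: 0.0
5.35 [0.486  0.1542 0.0203] rv [ 3.1415e+00 -1.3000e-03 -0.0000e+00] f [-0.5  0.7  0.5] g 0.00543422827968961 0.0 q [ 0.29  0.26 -0.72  1.97  0.2   0.99 -2.09]
228 [((np.int64(447), np.int64(122), np.int64(138)), 39), ((np.int64(453), np.int64(119), np.int64(133)), 94), ((np.int64(456), np.int64(114), np.int64(133)), 92)]
229 [((np.int64(447), np.int64(122), np.int64(134)), 40), ((np.int64(452), np.int64(119), np.int64(131)), 91), ((np.int64(454), np.int64(112), np.int64(133)), 80)]
230 [((np.int64(448), np.int64(123), np.int64(130)), 39), ((np.int64(452), np.int64(119), np.int64(128)), 75), ((np.int64(452), np.int64(112), np.int64(132)), 63)]
231 [((np.int64(449), np.int64(125), np.int64(124)), 35), ((np.int64(451), np.int64(119), np.int64(125)), 53), ((np.int64(487), np.int64(143), np.int64(68)), 41)]
232 [((np.int64(447), np.int64(124), np.int64(123)), 31), ((np.int64(452), np.int64(121), np.int64(119)), 32), ((np.int64(486), np.int64(143), np.i
[... 2086 characters left out ...]
64(478), np.int64(144), np.int64(24)), 145)]
246 [((np.int64(472), np.int64(158), np.int64(19)), 155), ((np.int64(472), np.int64(148), np.int64(25)), 152), ((np.int64(477), np.int64(144), np.int64(22)), 153)]
247 [((np.int64(471), np.int64(157), np.int64(17)), 173), ((np.int64(473), np.int64(150), np.int64(19)), 163), ((np.int64(475), np.int64(143), np.int64(20)), 165)]
248 [((np.int64(469), np.int64(156), np.int64(15)), 188), ((np.int64(471), np.int64(149), np.int64(17)), 182), ((np.int64(475), np.int64(143), np.int64(17)), 186)]
249 [((np.int64(466), np.int64(153), np.int64(18)), 195), ((np.int64(470), np.int64(149), np.int64(15)), 195), ((np.int64(473), np.int64(142), np.int64(16)), 194)]
```

The fingers shut fully above the hub. The depth puts the tips at z≈0.048, while the TCP reads 0.020. I'll measure that offset with a light touch of the shut fingers on the hub top, which is at 0.037.

```bash
python3 -m handwheel '[[0.0,0,0,0.004,0,0,0],[0.0,0,0,0,0,0,0]]';python3 -m handwheel '[[0.0,0,0,0.002,0,0,0],[0.0,0,0,0,0,0,0]]'
```

```text
time: 5.65
position: [0.4856, 0.1541, 0.0159]
tool_rot: [3.141, -0.001, -0.001]
ft_force: [-0.5, 0.4, 0.2]
grip_width: 0.007
grip_force: 0.0
time: 5.9
position: [0.4858, 0.1542, 0.0141]
tool_rot: [3.141, -0.001, -0.0]
ft_force: [-0.6, -0.3, -0.7]
grip_width: 0.007
grip_force: 0.0
```

```bash
python3 -m handwheel '[[0.0,0,0,0.002,0,0,0],[0.0,0,0,0,0,0,0]]';python3 -m handwheel '[[0.0,0,0,0.0015,0,0,0],[0.0,0,0,0,0,0,0]]'
```

```text
time: 6.15
position: [0.4858, 0.1542, 0.0122]
tool_rot: [3.141, -0.001, -0.0]
ft_force: [0.7, -0.0, 0.4]
grip_width: 0.004
grip_force: 0.0
time: 6.4
position: [0.4859, 0.1542, 0.0107]
tool_rot: [3.141, -0.001, -0.0]
ft_force: [0.8, -0.5, 0.0]
grip_width: 0.003
grip_force: 0.0
```

Run:
```python
from h import *
im,d=ctrl.get_image("scene");w=cloud("scene",d)
m=(im.mean(-1)<60)&(w[...,0]>.46)&(w[...,0]<.51)&(w[...,1]>.13)&(w[...,1]<.18)&(w[...,2]<.08)&(w[...,2]>.012)
z=np.sort(w[m][:,2]);print(len(z),z[:12].round(4))
st()
```

```text
48 [0.041  0.045  0.0462 0.0462 0.0464 0.0469 0.047  0.048  0.0481 0.0484
 0.0485 0.0491]
6.45 [0.4859 0.1542 0.0108] rv [ 3.1415e+00 -1.2000e-03 -2.0000e-04] f [ 0.8  0.  -0.6] g 0.0058100167542482085 0.0 q [ 0.29  0.27 -0.71  1.97  0.22  0.97 -2.1 ]
```

```bash
python3 -m handwheel '[[0.0,0,0,0.001,0,0,0],[0.0,0,0,0,0,0,0]]'|sed -n 2p\;4p;python3 -m handwheel '[[0.0,0,0,0.001,0,0,0],[0.0,0,0,0,0,0,0]]'|sed -n 2p\;4p;python3 -m handwheel '[[0.0,0,0,0.001,0,0,0],[0.0,0,0,0,0,0,0]]'|sed -n 2p\;4p
```

```text
position: [0.4859, 0.1542, 0.0097]
ft_force: [-0.5, -0.2, 0.4]
position: [0.4861, 0.1543, 0.0091]
ft_force: [-0.6, -0.5, 3.5]
position: [0.4862, 0.1542, 0.009]
ft_force: [-3.4, -1.2, 11.5]
```

Contact came at a reported z of 0.0093, so the true tip height is reported + 0.028. I'll go up, open, and descend again with that correction.

```bash
python3 -m handwheel '[[0.0,0,0,-0.02,0,0,0],[0.05,0.002,-0.001,0,0,0,0],[0.05,0,0,0,0,0,0],[0.05,0,0,0,0,0,0],[0.05,0,0,0,0,0,0],[0.05,0,0,0,0,0,0]]'; python3 -m handwheel '[[0.05,0,0,0.015,0,0,0],[0.05,0,0,0.01,0,0,0],[0.05,0,0,0,0,0,0]]';python3 -m handwheel '[[0.05,0,0,0.004,0,0,0],[0.05,0,0,0,0,0,0],[0.05,0,0,0,0,0,0]]'
```

```text
time: 7.95
position: [0.4877, 0.1552, 0.0275]
tool_rot: [3.142, -0.001, -0.001]
ft_force: [0.8, 0.1, -0.3]
grip_width: 0.489
grip_force: 0.0
time: 8.32
position: [0.4866, 0.1549, 0.0013]
tool_rot: [3.141, -0.001, -0.005]
ft_force: [0.9, -0.2, -0.2]
grip_width: 0.573
grip_force: 0.0
time: 8.7
position: [0.4882, 0.1553, -0.001]
tool_rot: [3.142, -0.001, 0.001]
ft_force: [-0.2, -0.6, 0.3]
grip_width: 0.574
grip_force: 0.0
```

```bash
python3 -m handwheel '[[0.05,0,0,0.0025,0,0,0],[0.05,0,0,0,0,0,0],[0.05,0,0,0,0,0,0]]'; python3 -m handwheel '[[0.0,0,0,0,0,0,0],[0.0,0,0,0,0,0,0],[0.0,0,0,0,0,0,0],[0.0,0,0,0,0,0,0]]' 25
python3 - <<'E'
from h import *
st()
im,d=ctrl.get_image("scene");cv2.imwrite("pics/b2.png",cv2.resize(im[175:275,185:305],None,fx=6,fy=6,interpolation=cv2.INTER_CUBIC))
# flange shift against start: lower part of disc
im0=cv2.imread("pics/scene0.png")
E
```

```text
time: 9.07
position: [0.4879, 0.1552, -0.0037]
tool_rot: [3.142, -0.001, -0.0]
ft_force: [-0.5, 0.9, -0.1]
grip_width: 0.575
grip_force: 0.0
time: 9.57
position: [0.488, 0.1557, -0.0036]
tool_rot: [-3.141, 0.001, -0.0]
ft_force: [-0.1, 1.2, -0.7]
grip_width: 0.357
grip_force: 25.0
9.575 [ 0.488   0.1557 -0.0036] rv [-3.1411e+00  8.0000e-04 -3.0000e-04] f [-0.1  1.2 -0.7] g 0.3566182502079884 24.954280643024163 q [ 0.27  0.3  -0.71  1.98  0.24  0.94 -2.12]
```

View pics/b2.png

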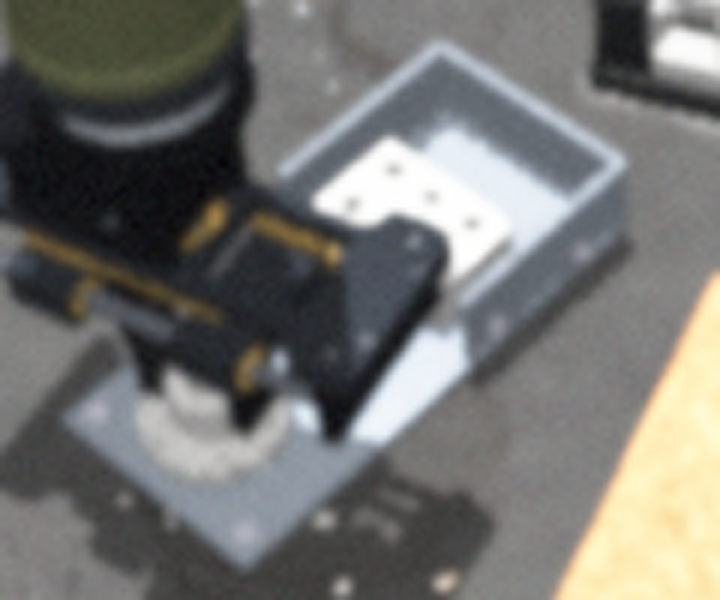

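The jaws hold the hub at about (205,390), and the flange is flat and in place with 25 N grip. I'll lift it and carry it to the mat.

```bash
python3 -m handwheel '[[0.0,0,0,-0.03,0,0,0],[0.0,0,0,-0.04,0,0,0],[0.0,0,0.05,0,0,0,0],[0.0,0,0.05,0,0,0,0],[0.0,-0.008,0.0557,0,0,0,0],[0.0,0,0.05,0,0,0,0],[0.0,0,0,0,0,0,0],[0.0,0,0,0.03,0,0,0],[0.0,0,0,0.025,0,0,0],[0.0,0,0,0,0,0,0],[0.0,0,0,0,0,0,0]]' 30; python3 -m handwheel '[[0.0,0,0,0.008,0,0,0],[0.0,0,0,0.004,0,0,0],[0.0,0,0,0,0,0,0]]'
```

```text
time: 11.0
position: [0.4802, -0.0499, 0.0119]
tool_rot: [-3.142, 0.0, -0.001]
ft_force: [0.3, -0.0, -3.0]
grip_width: 0.361
grip_force: 29.9
time: 11.38
position: [0.4795, -0.0505, -0.0009]
tool_rot: [3.142, -0.001, -0.001]
ft_force: [-0.6, 0.5, -3.3]
grip_width: 0.361
grip_force: 29.9
```

```bash
python3 -m handwheel '[[0.0,0,0,0.003,0,0,0],[0.0,0,0,0,0,0,0]]'|sed -n 2p\;4p; python3 -m handwheel '[[0.0,0,0,0.0008,0,0,0],[0.0,0,0,0,0,0,0]]'|sed -n 2p\;4p
```

```text
position: [0.4797, -0.0505, -0.0038]
ft_force: [-0.5, 0.3, -2.9]
position: [0.4798, -0.0505, -0.0045]
ft_force: [0.3, -0.7, -2.8]
```

```bash
python3 -m handwheel '[[0.0,0,0,0.0007,0,0,0],[0.0,0,0,0,0,0,0]]'|sed -n 2p\;4p;  python3 -m handwheel '[[0.055,0,0,0,0,0,0],[0.055,0,0,0,0,0,0],[0.055,0,0,0,0,0,0],[0.055,0,0,-0.03,0,0,0],[0.055,0,0,-0.06,0,0,0],[0.042,0,0,0,0,0,0],[0.042,0,0,0,0,0,0]]'
python3 - <<'E'
from h import *
st()
im,d=ctrl.get_image("scene");cv2.imwrite("pics/e.png",im[100:400,100:500])
E
```

```text
position: [0.4799, -0.0504, -0.0047]
ft_force: [-2.8, -0.1, 3.5]
time: 13.0
position: [0.4797, -0.0506, 0.0847]
tool_rot: [3.141, -0.002, 0.0]
ft_force: [0.2, 0.4, 0.2]
grip_width: 0.513
grip_force: 0.0
13.0 [ 0.4797 -0.0506  0.0847] rv [ 3.1411e+00 -1.5000e-03  3.0000e-04] f [0.2 0.4 0.2] g 0.5133199501373603 0.0 q [ 0.63  0.09 -0.6   1.97  0.05  1.1  -1.56]
```

View pics/e.png

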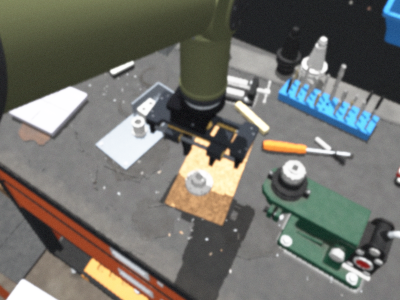

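The flange stands upright on the mat at (197,182) in this view. The bushing is next.

```bash
python3 -m handwheel '[[0.047,0.02,-0.05,0,0,0,0],[0.047,0.02,-0.05,0,0,0,0],[0.047,0.02,-0.05,0,0,0,0],[0.047,0.0038,-0.0381,0,0,0,0],[0.047,0,0,0,0,0,0],[0.047,0,0,0.02,0,0,0],[0.047,0,0,0,0,0,0]]'
python3 - <<'E'
from h import *
st()
a=[]
for n,(u,v) in(("top",(215,190)),("scene",(195,160))):
    im,d=ctrl.get_image(n);a.append(cv2.resize(im[v:v+80,u:u+80],(400,400),interpolation=cv2.INTER_CUBIC))
cv2.imwrite("pics/f.png",np.hstack(a))
E
```

```text
time: 13.92
position: [0.5415, 0.135, 0.0616]
tool_rot: [3.14, -0.005, -0.009]
ft_force: [-0.0, 0.9, 0.3]
grip_width: 0.54
grip_force: 0.0
13.925 [0.5415 0.135  0.0616] rv [ 3.1397 -0.0047 -0.0088] f [-0.   0.9  0.3] g 0.5402473563215607 0.0 q [ 0.32  0.31 -0.71  1.81  0.23  1.1  -2.04]
```

View pics/f.png

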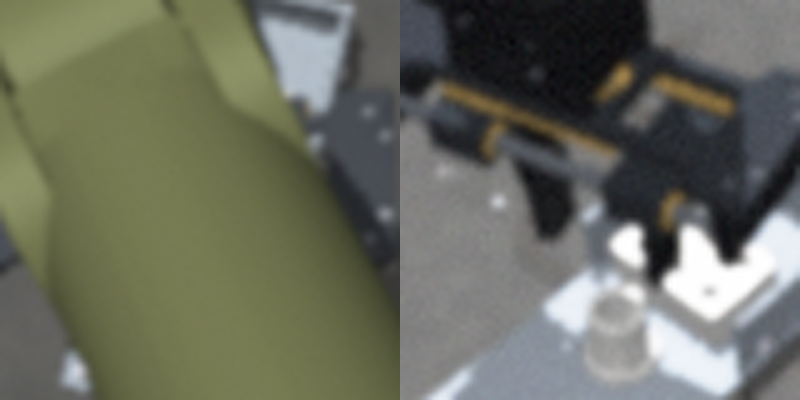

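The scene half shows the open fingers at (550,235) and (655,280), on either side of the bushing axis. The bushing top is below at (617,310).

```bash
python3 -m handwheel '[[0.047,0,0,0.02,0,0,0],[0.047,0,0,0,0,0,0],[0.047,0,0,0,0,0,0],[0.047,0,0,0,0,0,0]]'
```

```text
time: 14.52
position: [0.5441, 0.1377, 0.0452]
tool_rot: [-3.142, 0.001, -0.001]
ft_force: [0.4, -0.2, 0.1]
grip_width: 0.538
grip_force: 0.0
```

```bash
python3 -m handwheel '[[0.047,-0.0005,0,0.02,0,0,0],[0.047,0,0,0.015,0,0,0],[0.047,0,0,0.012,0,0,0],[0.047,0,0,0.007,0,0,0],[0.047,0,0,0,0,0,0],[0.047,0,0,0,0,0,0]]';python3 -m handwheel '[[0.0,0,0,0,0,0,0],[0.0,0,0,0,0,0,0],[0.0,0,0,0,0,0,0],[0.0,0,0,0,0,0,0]]' 30
```

```text
time: 15.28
position: [0.5437, 0.1378, -0.0088]
tool_rot: [-3.141, 0.001, -0.001]
ft_force: [0.1, 0.1, -0.9]
grip_width: 0.538
grip_force: 0.0
time: 15.78
position: [0.5435, 0.1378, -0.0089]
tool_rot: [-3.141, 0.001, -0.001]
ft_force: [1.2, 0.5, 1.9]
grip_width: 0.324
grip_force: 30.0
```

```bash
python3 -m handwheel '[[0.0,0,0,-0.03,0,0,0],[0.0,0,0,-0.05,0,0,0],[0.0,0.01,0.05,0,0,0,0],[0.0,0.01,0.05,0,0,0,0],[0.0,0.01,0.05,0,0,0,0],[0.0,0.0064,0.0378,0,0,0,0],[0.0,0,0,0,0,0,0],[0.0,0,0,0.03,0,0,0],[0.0,0,0,0.03,0,0,0],[0.0,0,0,0.01,0,0,0],[0.0,0,0,0,0,0,0],[0.0,0,0,0,0,0,0]]'; python3 -m handwheel '[[0.0,0,0,0.006,0,0,0],[0.0,0,0,0.003,0,0,0],[0.0,0,0,0,0,0,0],[0.0,0,0,0,0,0,0]]'
```

```text
time: 17.27
position: [0.5806, -0.0499, 0.002]
tool_rot: [3.141, -0.001, 0.003]
ft_force: [0.2, -0.2, -2.6]
grip_width: 0.324
grip_force: 30.0
time: 17.77
position: [0.5796, -0.0502, -0.0081]
tool_rot: [3.142, -0.001, 0.0]
ft_force: [0.1, -0.6, -1.5]
grip_width: 0.322
grip_force: 30.0
```

```bash
python3 -m handwheel '[[0.0,0,0,0.001,0,0,0],[0.0,0,0,0,0,0,0]]'|sed -n 2p\;4p;python3 -m handwheel '[[0.0,0,0,0.0008,0,0,0],[0.0,0,0,0,0,0,0]]'|sed -n 2p\;4p
```

```text
position: [0.5794, -0.0502, -0.0092]
ft_force: [0.0, -0.1, -1.5]
position: [0.5796, -0.0503, -0.0098]
ft_force: [-0.7, 0.5, -0.9]
```

```bash
python3 -m handwheel '[[0.0,0,0,0.0003,0,0,0],[0.05,0,0,0,0,0,0],[0.05,0,0,0,0,0,0],[0.05,0,0,0,0,0,0],[0.05,0,0,-0.03,0,0,0],[0.05,0,0,-0.06,0,0,0],[0.06,0.0188,-0.05,0,0,0,0],[0.06,0,-0.05,0,0,0,0],[0.06,0,-0.05,0,0,0,0],[0.06,0,-0.0278,0,0,0,0],[0.06,0,0,0,0,0,0]]'; python3 -m handwheel '[[0.06,0,0,0,0,0,-10.5],[0.06,0,0,0,0,0,-10.5],[0.06,0,0,0,0,0,-10.5],[0.06,0,0,0,0,0,-10.5],[0.06,0,0,0,0,0,-10.5],[0.06,0,0,0,0,0,-10.5],[0.06,0,0,0,0,0,-10.5],[0.06,0,0,0,0,0,-3.55],[0.06,0,0,0,0,0,0],[0.06,0,0,0,0,0,0]]'
python3 - <<'E'
from h import *
s=st();M=Ro.from_rotvec(s["tool_rot"]).as_matrix();print(np.degrees(np.arctan2(M[1,1],M[0,1])),M.round(3).tolist())
print((M.T@(np.array([.5984,.1275,.08])-s["position"])).round(4))
im,d=ctrl.get_image("scene");cv2.imwrite("pics/g.png",im[120:360,150:450])
E
```

```text
time: 19.65
position: [0.5978, 0.1313, 0.0798]
tool_rot: [-3.14, -0.007, -0.0]
ft_force: [-0.1, -0.2, -0.9]
grip_width: 0.687
grip_force: 0.0
time: 20.9
position: [0.5986, 0.1263, 0.0795]
tool_rot: [2.461, 1.952, -0.001]
ft_force: [-0.3, 0.2, 0.6]
grip_width: 0.692
grip_force: 0.0
20.9 [0.5986 0.1263 0.0795] rv [ 2.4607e+00  1.9523e+00 -9.0000e-04] f [-0.3  0.2  0.6] g 0.691616083457444 0.0 q [ 0.48  0.48 -0.93  1.66  0.41  1.21 -0.78]
-13.141971023210308 [[0.227, 0.974, -0.0], [0.974, -0.227, -0.001], [-0.001, 0.0, -1.0]]
[ 0.0011 -0.0005 -0.0005]
```

View pics/g.png

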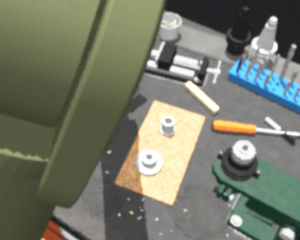

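Both turned parts stand upright on the mat at (167,126) and (149,160). The arm hides the block, so I'll descend in stages and watch the force.

```bash
python3 -m handwheel '[[0.06,0.0011,-0.0005,0.03,0,0,0],[0.06,0,0,0.03,0,0,0],[0.06,0,0,0.015,0,0,0],[0.06,0,0,0,0,0,0]]'; python3 -m handwheel '[[0.06,0,0,0.008,0,0,0],[0.06,0,0,0.005,0,0,0],[0.06,0,0,0,0,0,0]]';python3 -m handwheel '[[0.06,0,0,0.006,0,0,0],[0.06,0,0,0.003,0,0,0],[0.06,0,0,0,0,0,0],[0.06,0,0,0,0,0,0]]'
```

```text
time: 21.45
position: [0.5975, 0.1285, 0.0039]
tool_rot: [-2.458, -1.955, 0.003]
ft_force: [-0.4, -0.4, 0.9]
grip_width: 0.689
grip_force: 0.0
time: 21.82
position: [0.5981, 0.1286, -0.0084]
tool_rot: [2.459, 1.956, -0.0]
ft_force: [0.0, -0.2, -0.0]
grip_width: 0.692
grip_force: 0.0
time: 22.32
position: [0.5983, 0.1288, -0.0172]
tool_rot: [2.459, 1.956, 0.0]
ft_force: [0.3, 0.1, 0.3]
grip_width: 0.689
grip_force: 0.0
```

```bash
python3 -m handwheel '[[0.06,-0.0013,0,0,0,0,0],[0.06,0,0,0,0,0,0],[0.0,0,0,0,0,0,0],[0.0,0,0,0,0,0,0],[0.0,0,0,0,0,0,0],[0.0,0,0,0,0,0,0]]' 50;python3 -m handwheel '[[0.0,0,0,-0.02,0,0,0],[0.0,0,0,0,0,0,0]]'
```

```text
time: 23.08
position: [0.5979, 0.1275, -0.0173]
tool_rot: [-2.459, -1.956, 0.0]
ft_force: [-0.8, -0.3, 0.6]
grip_width: 0.531
grip_force: 49.9
time: 23.32
position: [0.5988, 0.1278, 0.0039]
tool_rot: [2.458, 1.955, 0.003]
ft_force: [0.8, 0.8, -7.8]
grip_width: 0.523
grip_force: 49.9
```

```bash
python3 -m handwheel '[[0.0,0,0,-0.03,0,0,0],[0.0,0,0,-0.03,0,0,0],[0.0,0,0,0,0,0,-6.05],[0.0,0,0,0,0,0,-6.05],[0.0,0.04,-0.0157,0,0,0,0],[0.0,0.05,-0.02,0,0,0,0],[0.0,0.05,-0.02,0,0,0,0],[0.0,0.05,-0.02,0,0,0,0],[0.0,0.04,-0.02,0,0,0,0],[0.0,0.0226,0,0,0,0,0],[0.0,0,0,0,0,0,0],[0.0,0,0,0,0,0,0]]'
cat > d.py <<'E'
from h import *
import sys
s=st();M=Ro.from_rotvec(s["tool_rot"]).as_matrix();print("yaw",np.degrees(np.arctan2(M[1,1],M[0,1])),"tilt",M[:,2].round(4))
x,y,z=map(float,sys.argv[1:]);print("delta tool",(M.T@(np.array([x,y,z])-s["position"])).round(4))
E
python3 d.py .5068 .3815 .0641
```

```text
time: 24.82
position: [0.5063, 0.3801, 0.0618]
tool_rot: [2.239, 2.203, -0.003]
ft_force: [-0.9, -0.6, -9.1]
grip_width: 0.522
grip_force: 49.9
24.825 [0.5063 0.3801 0.0618] rv [ 2.2388  2.2026 -0.0032] f [-0.9 -0.6 -9.1] g 0.5217414506077974 49.87938702106476 q [ 0.04  0.57 -0.97  1.62  0.5   1.22 -1.05]
yaw -0.9350860801370401 tilt [-8.0e-04 -2.1e-03 -1.0e+00]
delta tool [ 0.0014  0.0005 -0.0023]
```

```bash
python3 -m handwheel '[[0.0,0.0014,0.0005,0.02,0,0,0],[0.0,0,0,0.02,0,0,0],[0.0,0,0,0.012,0,0,0],[0.0,0,0,0.005,0,0,0],[0.0,0,0,0,0,0,0],[0.0,0,0,0,0,0,0]]'; python3 d.py .5068 .3815 -.0013
```

```text
time: 25.58
position: [0.5071, 0.3835, 0.0064]
tool_rot: [2.239, 2.204, 0.002]
ft_force: [0.6, 0.2, -8.2]
grip_width: 0.524
grip_force: 49.9
25.575 [0.5071 0.3835 0.0064] rv [2.2386e+00 2.2041e+00 2.1000e-03] f [ 0.6  0.2 -8.2] g 0.5243274175659854 49.87963378429413 q [ 0.01  0.63 -0.93  1.66  0.55  1.13 -1.09]
yaw -0.8910336152084982 tilt [ 1.e-03  9.e-04 -1.e+00]
delta tool [-0.0021 -0.0003  0.0077]
```

```bash
python3 -m handwheel '[[0.0,-0.002,-0.0003,0,0,0,0],[0.0,0,0,0.004,0,0,0],[0.0,0,0,0.002,0,0,0],[0.0,0,0,0,0,0,0],[0.0,0,0,0,0,0,0]]'; python3 d.py .5068 .3815 -.0013|tail -1;python3 -m handwheel '[[0.0,0,0,0.001,0,0,0],[0.0,0,0,0,0,0,0]]'|sed -n 2p\;4p;  python3 d.py .5068 .3815 -.0013|tail -1
```

```text
time: 26.2
position: [0.5063, 0.381, -0.0003]
tool_rot: [-2.239, -2.204, 0.0]
ft_force: [0.1, -0.3, -8.2]
grip_width: 0.524
grip_force: 49.9
delta tool [0.0005 0.0004 0.001 ]
position: [0.5065, 0.3811, -0.0012]
ft_force: [0.5, 0.7, -7.8]
delta tool [0.0004 0.0003 0.0001]
```

Nearly touching. I'll seat it, release, back off out of the view and check.

```bash
python3 -m handwheel '[[0.0,0.0003,0.0003,0.0006,0,0,0],[0.0,0,0,0,0,0,0]]'|sed -n 2p\;4p;python3 -m handwheel '[[0.0,0,0,0.0005,0,0,0],[0.0,0,0,0,0,0,0]]'|sed -n 2p\;4p
```

```text
position: [0.5065, 0.3811, -0.0013]
ft_force: [-2.7, -2.9, -0.1]
position: [0.5065, 0.3811, -0.0013]
ft_force: [-4.3, -4.6, 2.9]
```

```bash
python3 -m handwheel '[[0.06,0,0,0,0,0,0],[0.06,0,0,0,0,0,0],[0.06,0,0,-0.03,0,0,0],[0.06,0,0,-0.06,0,0,0],[0.06,0,0,-0.06,0,0,0],[0.06,-0.06,0,0,0,0,0],[0.06,-0.06,0,0,0,0,0],[0.06,-0.06,0,0,0,0,0],[0.06,-0.06,0,0,0,0,0],[0.06,-0.06,0,0,0,0,0],[0.06,-0.06,0,0,0,0,0],[0.06,-0.06,0,0,0,0,0]]'
python3 - <<'E'
from h import *
im,d=ctrl.get_image("top");cv2.imwrite("pics/top1.png",im)
im2,d=ctrl.get_image("scene");cv2.imwrite("pics/scene1.png",im2)
a=cv2.resize(im[215:290,120:200],(560,525),interpolation=cv2.INTER_CUBIC)
cv2.imwrite("pics/plate1.png",cv2.convertScaleAbs(a,alpha=.75))
g=cv2.cvtColor(im,cv2.COLOR_BGR2GRAY)[215:290,120:200];print(g[15:60:5,5:75:4])
E
```

```text
time: 28.45
position: [0.5009, -0.0407, 0.1485]
tool_rot: [2.236, 2.202, 0.002]
ft_force: [0.6, 0.6, -1.2]
grip_width: 0.687
grip_force: 0.0
[[ 96  96 116 238 238 238 239 240 241 220 242 244 244 245 246 246  96  95]
 [ 95  96 139 238 237 237 238 238 239 229 240 241 242 243 244 245  84  97]
 [ 95  97 155 239 239 240 237 236 231 236 234 234 237 244 245 243  70  99]
 [ 94  95 180 237 238 233 163 241 117 244 129 244 107 241 244 241  63  95]
 [100  95 200 209 208 240 240 242 242 243 244 239 117 224 225 232  61  96]
 [ 95  95 215 238 239 234 220 233 171 244 136 236 156 243 243 237  62  93]
 [ 95  96 225 239 240 237 183 185 181 184 183 182 204 244 244 233  67  97]
 [ 97  92 232 237 238 239 240 240 236 242 242 242 242 241 242 221  81  98]
 [ 94  96 233 236 237 238 239 239 234 240 240 239 239 239 239 205  84  97]]
```

View pics/plate1.png

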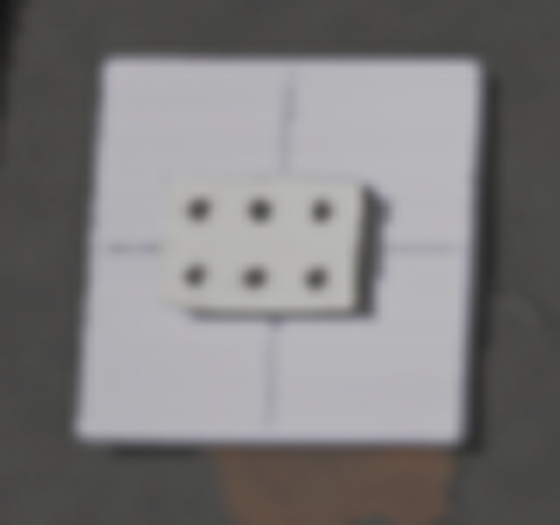

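The block lies on the plate with its top corners at about (170,183), (364,185), (357,309) and (162,305). Its holes centre on (258,244). I'll compute the offset from the cross.

Run:
```python
from h import *
print(rect(P("top",PC,[(170,183),(364,185),(357,309),(162,305)],.047)))
h=P("top",PC,[(199,210),(260,211),(321,211),(317,279),(254,279),(195,276)],.047)
print("holes",h.mean(0),np.degrees(np.arctan2(h[0]-h[2],1)), "yaw",[np.degrees(np.arctan2(-(a-b)[0],(a-b)[1])).round(2) for a,b in((h[0],h[2]),(h[5],h[3]))],[np.degrees(np.arctan2((a-b)[1],(a-b)[0])).round(2) for a,b in((h[0],h[5]),(h[1],h[4]),(h[2],h[3]))])
# same hole reading on start picture: centre of holes vs. block (from topc)
h0=P("top",TC,[(181,160),(222,169),(264,179),(252,222),(210,213),(170,204)],.031);print("holes start",h0.mean(0),"block start top .5996 .1284")
# scene: block and plate, subpixel via dark holes
g=255-cv2.cvtColor(cv2.imread("pics/scene1.png"),cv2.COLOR_BGR2GRAY)
im=cv2.imread("pics/scene1.png")[165:245,100:200];cv2.imwrite("pics/plate_s.png",cv2.convertScaleAbs(cv2.resize(im,None,fx=7,fy=7,interpolation=cv2.INTER_CUBIC),alpha=.85))
```

```text
(array([0.5068, 0.3807]), np.float64(-1.35), array([0.07  , 0.0443, 0.0698, 0.0436]))
holes [0.50719693 0.38275464] [0.05527423 2.51435719] yaw [np.float64(-1.26), np.float64(-2.17)] [np.float64(-0.77), np.float64(-2.58), np.float64(-1.11)]
holes start [0.59941323 0.12931045] block start top .5996 .1284
```

View pics/plate_s.png

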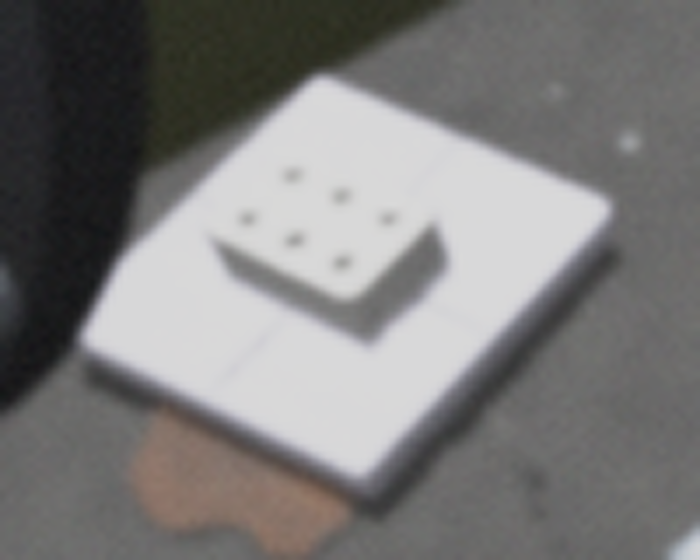

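The scene view agrees: the block is flat and central, with holes centred at (318,217) and plate corners at (320,75), (612,210), (365,482) and (80,340).

```bash
python3 - <<'E'
from h import *
S=(100,165,7)
print("scene plate",P("scene",S,[(320,75),(612,210),(365,482),(80,340)],.022).mean(0),"holes",P("scene",S,[(293,174),(343,195),(388,217),(343,262),(294,239),(248,218)],.047).mean(0))
g=cv2.cvtColor(cv2.imread("pics/top1.png"),cv2.COLOR_BGR2GRAY).astype(float)
h=[]
for u,v in[(199,210),(260,211),(321,211),(317,279),(254,279),(195,276)]:
    U=int(round(u/7+120));V=int(round(v/7+215));w=np.clip(238-g[V-3:V+4,U-3:U+4],0,None);w[w<25]=0;yy,xx=np.mgrid[V-3:V+4,U-3:U+4]
    h.append(px("top",(w*xx).sum()/w.sum(),(w*yy).sum()/w.sum(),.047)[:2])
h=np.array(h);print(h.mean(0));
print("yaw long",[np.degrees(np.arctan2(-(a-b)[0],(a-b)[1])).round(2) for a,b in((h[0],h[2]),(h[5],h[3]))],"short",[np.degrees(np.arctan2((a-b)[1],(a-b)[0])).round(2) for a,b in((h[0],h[5]),(h[1],h[4]),(h[2],h[3]))])
E
python3 d.py .5796 -.0503 .1485
```

```text
scene plate [0.50405763 0.37521508] holes [0.5048824 0.3799241]
[0.50747665 0.38288983]
yaw long [np.float64(-1.31), np.float64(-2.39)] short [np.float64(-0.34), np.float64(-2.18), np.float64(-2.46)]
28.55 [ 0.5004 -0.0474  0.1478] rv [ 2.2487  2.1883 -0.003 ] f [-0.1  0.6 -0.2] g 0.6869965333295383 0.0 q [ 1.01  0.12 -1.02  1.85  0.11  1.24 -0.07]
yaw -1.5615345082034162 tilt [ 0.0014 -0.0041 -1.    ]
delta tool [-0.0007  0.0792 -0.0005]
```

```bash
python3 -m handwheel '[[0.06,0,0,0,0,0,10.5],[0.06,0,0,0,0,0,10.5],[0.06,0,0,0,0,0,10.5],[0.06,0,0,0,0,0,10.5],[0.06,0,0,0,0,0,10.5],[0.06,0,0,0,0,0,10.5],[0.06,0,0,0,0,0,10.5],[0.06,0,0,0,0,0,10.5],[0.047,0,0,0,0,0,4.4],[0.047,0,0,0,0,0,0],[0.047,0,0,0,0,0,0]]'; python3 d.py .5796 -.0503 .03; python3 -c "
from h import *
print(P('scene',(100,165,7),[(345.2,258)],.022))"
```

```text
time: 29.92
position: [0.5005, -0.0383, 0.1479]
tool_rot: [3.141, 0.022, 0.001]
ft_force: [-0.1, -0.5, -0.2]
grip_width: 0.551
grip_force: 0.0
29.925 [ 0.5005 -0.0383  0.1479] rv [3.1413e+00 2.2500e-02 1.2000e-03] f [-0.1 -0.5 -0.2] g 0.5505503070750527 0.0 q [ 0.89  0.1  -0.9   1.85  0.08  1.23 -1.59]
yaw -89.1793434205216 tilt [ 8.e-04 -2.e-04 -1.e+00]
delta tool [0.0789 0.0131 0.1179]
[[0.50841147 0.37912283]]
```

Run:
```python
from h import *
for n,c in(("top",(160,250)),("scene",(148,206))):
    g=cv2.cvtColor(cv2.imread(f"pics/{n}0.png"),cv2.COLOR_BGR2GRAY);g=cv2.resize(g,None,fx=4,fy=4,interpolation=cv2.INTER_CUBIC)
    m=(g>165).astype(np.uint8);_,l=cv2.connectedComponents(m);k=(l==l[c[1]*4+20,c[0]*4+20]).astype(np.uint8)
    ct=max(cv2.findContours(k,0,1)[0],key=cv2.contourArea)[:,0]
    w=np.array([px(n,(u+.5)/4-.5,(v+.5)/4-.5,.022)[:2] for u,v in ct])*1000
    print(n,cv2.minAreaRect(w.astype(np.float32)))
g=cv2.cvtColor(cv2.imread("pics/scene1.png"),cv2.COLOR_BGR2GRAY).astype(float);h=[]
for u,v in[(293,174),(343,195),(388,217),(343,262),(294,239),(248,218)]:
    U=int(round(u/7+100));V=int(round(v/7+165));p=g[V-3:V+4,U-3:U+4];w=np.clip(p.max()-20-p,0,None);yy,xx=np.mgrid[V-3:V+4,U-3:U+4]
    h.append(px("scene",(w*xx).sum()/w.sum(),(w*yy).sum()/w.sum(),.047)[:2])
h=np.array(h);print(h.mean(0),"yaw long",[np.degrees(np.arctan2(-(a-b)[0],(a-b)[1])).round(2) for a,b in((h[0],h[2]),(h[5],h[3]))],"short",[np.degrees(np.arctan2((a-b)[1],(a-b)[0])).round(2) for a,b in((h[0],h[5]),(h[1],h[4]),(h[2],h[3]))])
```

```text
top ((507.98785400390625, 382.44580078125), (140.6287078857422, 139.93812561035156), 88.82307434082031)
scene ((504.99578857421875, 379.08294677734375), (143.88406372070312, 143.52587890625), 88.97935485839844)
[0.50407101 0.37926435] yaw long [np.float64(-2.48), np.float64(0.5)] short [np.float64(-1.15), np.float64(-2.92), np.float64(-4.98)]
```

In both cameras the block sits within about 0.5 mm of the plate centre, square to within about 0.5°. I'll pick up the bushing next.

```bash
python3 -m handwheel '[[0.047,0.0389,0.0131,0,0,0,0.8],[0.047,0.04,0,0,0,0,0],[0.047,0,0,0.04,0,0,0],[0.047,0,0,0.05,0,0,0],[0.047,0,0,0.0279,0,0,0],[0.047,0,0,0,0,0,0],[0.047,0,0,0,0,0,0]]'; python3 d.py .5796 -.0503 -.0095
```

```text
time: 30.8
position: [0.5804, -0.0512, 0.0311]
tool_rot: [3.142, -0.002, 0.003]
ft_force: [0.6, 0.3, 0.1]
grip_width: 0.536
grip_force: 0.0
30.8 [ 0.5804 -0.0512  0.0311] rv [ 3.1415e+00 -1.8000e-03  3.4000e-03] f [0.6 0.3 0.1] g 0.5361969559172605 0.0 q [ 0.73  0.44 -0.83  1.78  0.36  1.08 -1.8 ]
yaw -90.0641002818183 tilt [ 2.1e-03 -1.0e-04 -1.0e+00]
delta tool [-0.0009 -0.0009  0.0406]
```

```bash
python3 -m handwheel '[[0.047,-0.0009,-0.0009,0.015,0,0,0],[0.047,0,0,0.015,0,0,0],[0.047,0,0,0.01,0,0,0],[0.047,0,0,0,0,0,0],[0.047,0,0,0,0,0,0]]'; python3 d.py .5796 -.0503 -.0097|tail -1; python3 -m handwheel '[[0.0,0,0,0,0,0,0],[0.0,0,0,0,0,0,0],[0.0,0,0,0,0,0,0],[0.0,0,0,0,0,0,0]]' 30
```

```text
time: 31.42
position: [0.5785, -0.0504, -0.0101]
tool_rot: [-3.142, 0.003, -0.001]
ft_force: [-0.1, -0.2, -0.4]
grip_width: 0.54
grip_force: 0.0
delta tool [ 0.0011 -0.0001 -0.0004]
time: 31.92
position: [0.5785, -0.0505, -0.01]
tool_rot: [3.141, -0.003, 0.001]
ft_force: [-0.6, 0.4, 2.7]
grip_width: 0.324
grip_force: 30.0
```

```bash
python3 -m handwheel '[[0.0,0,0,-0.03,0,0,0],[0.0,0,0,-0.05,0,0,0],[0.0,-0.01,-0.05,0,0,0,0],[0.0,-0.01,-0.05,0,0,0,0],[0.0,-0.01,-0.05,0,0,0,0],[0.0,-0.006,-0.0383,0,0,0,0],[0.0,0,0,0,0,0,0],[0.0,0,0,0,0,0,0]]'; python3 d.py .5425 .1378 .01; python3 -m handwheel '[[0.0,0,0,0.03,0,0,0],[0.0,0,0,0.03,0,0,0],[0.0,0,0,0,0,0,0],[0.0,0,0,0,0,0,0]]'; python3 d.py .5425 .1378 -.009
```

```text
time: 32.92
position: [0.5424, 0.137, 0.0693]
tool_rot: [3.14, -0.003, -0.001]
ft_force: [-0.3, -0.6, -2.1]
grip_width: 0.325
grip_force: 30.0
32.925 [0.5424 0.137  0.0693] rv [ 3.1405e+00 -2.8000e-03 -1.1000e-03] f [-0.3 -0.6 -2.1] g 0.3248095293678092 29.993048345331772 q [ 0.49  0.37 -0.93  1.8   0.32  1.14 -2.12]
yaw -90.10203931920574 tilt [-7.0e-04 -1.1e-03 -1.0e+00]
delta tool [ 0.0002 -0.0008  0.0593]
time: 33.42
position: [0.5435, 0.1372, 0.0105]
tool_rot: [-3.141, 0.005, -0.001]
ft_force: [0.9, 0.2, -2.1]
grip_width: 0.321
grip_force: 30.0
33.425 [0.5435 0.1372 0.0105] rv [-3.1415e+00  5.0000e-03 -1.5000e-03] f [ 0.9  0.2 -2.1] g 0.3214228756030216 29.99324691073525 q [ 0.45  0.44 -0.89  1.85  0.4   1.04 -2.17]
yaw -90.18294190353622 tilt [ 9.e-04  1.e-04 -1.e+00]
delta tool [-0.001  -0.0006  0.0195]
```

```bash
python3 -m handwheel '[[0.0,-0.001,-0.0006,0.01,0,0,0],[0.0,0,0,0.006,0,0,0],[0.0,0,0,0.002,0,0,0],[0.0,0,0,0,0,0,0],[0.0,0,0,0,0,0,0]]'; python3 d.py .5425 .1378 -.009|tail -1
```

```text
time: 34.05
position: [0.5418, 0.1385, -0.0081]
tool_rot: [-3.142, 0.003, -0.001]
ft_force: [-0.1, -0.1, -1.8]
grip_width: 0.322
grip_force: 30.0
delta tool [0.0007 0.0007 0.0009]
```

```bash
python3 -m handwheel '[[0.0,0.0006,0.0006,0.0006,0,0,0],[0.0,0,0,0,0,0,0],[0.0,0,0,0,0,0,0]]'|sed -n 2p\;4p; python3 -m handwheel '[[0.0,0,0,0.0005,0,0,0],[0.0,0,0,0,0,0,0],[0.0,0,0,0,0,0,0]]'|sed -n 2p\;4p; python3 d.py .5425 .1378 -.009|tail -1
```

```text
position: [0.5422, 0.1378, -0.0089]
ft_force: [0.2, -0.6, -1.8]
position: [0.5423, 0.1379, -0.009]
ft_force: [-2.7, -1.0, 4.0]
delta tool [ 0.0002  0.0001 -0.    ]
```

```bash
python3 -m handwheel '[[0.05,0,0,0,0,0,0],[0.05,0,0,0,0,0,0],[0.05,0,0,0,0,0,0],[0.05,0,0,-0.03,0,0,0],[0.05,0,0,-0.05,0,0,0],[0.05,0,0.05,0,0,0,0],[0.05,-0.02,0.05,0,0,0,0],[0.05,-0.02,0.05,0,0,0,0],[0.05,-0.0224,0.0383,0,0,0,0],[0.05,0,0,0,0,0,0],[0.05,0,0,0,0,0,0]]'
cat > cmp.py <<'E'
from h import *
import sys
def avg(n,k=4): return np.mean([ctrl.get_image(n)[0].astype(float) for _ in range(k)],0).mean(-1)
def go(parts,N0={}):
    for n in("top","scene"):
        a=cv2.imread(f"pics/{n}0.png").astype(float).mean(-1);b=avg(n);K,R,t=cam(n)
        for nm,X,r in parts:
            c=K@(R@np.array(X)+t);u,v=c[:2]/c[2];u,v=int(u),int(v);s=2*r
            A=a[v-r:v+r,u-r:u+r].astype(np.float32);B=b[v-r:v+r,u-r:u+r].astype(np.float32)
            T=np.eye(2,3,dtype=np.float32)
            try:
                cc,T=cv2.findTransformECC(A,B,T,cv2.MOTION_TRANSLATION,(3,200,1e-6),None,1)
                d=px(n,u+T[0,2],v+T[1,2],X[2])-px(n,u,v,X[2]);print(n,nm,"cc %.3f"%cc,T[:,2].round(2),"world shift mm",(d[:2]*1000).round(2))
            except cv2.error as e: print(n,nm,"fail")
E
python3 -c "
from cmp import *
go([('bushing',(.5445,.1375,.044),8),('bush small',(.5445,.1375,.044),6),('bay ref',(.665,.108,.03),10)])"; python3 d.py .4798 -.0504 .025
```

```text
time: 36.17
position: [0.4799, -0.0498, 0.0708]
tool_rot: [-3.141, 0.003, -0.001]
ft_force: [0.6, 0.1, 0.4]
grip_width: 0.571
grip_force: 0.0
top bushing cc 0.904 [0.41 0.13] world shift mm [-0.35 -1.03]
top bush small cc 0.865 [0.34 0.14] world shift mm [-0.37 -0.86]
top bay ref cc 1.000 [-0.02 -0.  ] world shift mm [0.01 0.05]
scene bushing cc 0.763 [ 0.16 -0.28] world shift mm [0.88 0.11]
scene bush small cc 0.767 [ 0.17 -0.05] world shift mm [ 0.32 -0.28]
scene bay ref fail
36.575 [ 0.4797 -0.0496  0.0706] rv [-3.1412e+00  5.0000e-04  1.0000e-04] f [ 0.6  0.5 -0.3] g 0.5729691782744721 0.0 q [ 0.93  0.15 -0.93  1.98  0.13  1.08 -1.63]
yaw -90.01820787537619 tilt [-1.e-04  4.e-04 -1.e+00]
delta tool [0.0002 0.0008 0.0456]
```

```bash
python3 -m handwheel '[[0.05,0.0002,0.0008,0.025,0,0,0],[0.05,0,0,0.02,0,0,0],[0.05,0,0,0.02,0,0,0],[0.05,0,0,0.008,0,0,0],[0.05,0,0,0,0,0,0],[0.05,0,0,0,0,0,0]]'; python3 d.py .4798 -.0504 -.0043|tail -1
```

```text
time: 37.33
position: [0.4804, -0.0511, -0.0018]
tool_rot: [3.141, -0.003, 0.002]
ft_force: [0.3, -0.2, 0.4]
grip_width: 0.575
grip_force: 0.0
delta tool [-0.0006 -0.0007  0.0025]
```

```bash
python3 -m handwheel '[[0.05,-0.0006,-0.0007,0.0025,0,0,0],[0.05,0,0,0,0,0,0],[0.05,0,0,0,0,0,0]]'; python3 -m handwheel '[[0.0,0,0,0,0,0,0],[0.0,0,0,0,0,0,0],[0.0,0,0,0,0,0,0],[0.0,0,0,0,0,0,0]]' 30
```

```text
time: 37.7
position: [0.4791, -0.0505, -0.0047]
tool_rot: [3.141, -0.003, 0.0]
ft_force: [0.8, -0.7, -0.1]
grip_width: 0.574
grip_force: 0.0
time: 38.2
position: [0.4791, -0.0504, -0.0049]
tool_rot: [3.142, -0.003, -0.0]
ft_force: [-0.3, 0.1, -0.1]
grip_width: 0.359
grip_force: 30.0
```

```bash
python3 -m handwheel '[[0.0,0,0,-0.03,0,0,0],[0.0,0,0,-0.05,0,0,0],[0.0,0,-0.05,0,0,0,0],[0.0,0,-0.05,0,0,0,0],[0.0,0.0081,-0.0561,0,0,0,0],[0.0,0,-0.05,0,0,0,0],[0.0,0,0,0,0,0,0],[0.0,0,0,0.03,0,0,0],[0.0,0,0,0.03,0,0,0],[0.0,0,0,0,0,0,0],[0.0,0,0,0,0,0,0]]'; python3 d.py .4872 .1557 -.0039
```

```text
time: 39.58
position: [0.488, 0.1554, 0.0158]
tool_rot: [-3.141, 0.004, -0.001]
ft_force: [-0.4, 0.8, -2.4]
grip_width: 0.361
grip_force: 29.9
39.575 [0.488  0.1554 0.0158] rv [-3.1415e+00  3.5000e-03 -1.0000e-03] f [-0.4  0.8 -2.4] g 0.3611855906672482 29.869840807332366 q [ 0.52  0.36 -0.99  1.96  0.35  1.01 -2.21]
yaw -90.1282770952669 tilt [ 6.e-04  1.e-04 -1.e+00]
delta tool [-0.0008 -0.0003  0.0197]
```

```bash
python3 -m handwheel '[[0.0,-0.0008,-0.0003,0.01,0,0,0],[0.0,0,0,0.006,0,0,0],[0.0,0,0,0.002,0,0,0],[0.0,0,0,0,0,0,0],[0.0,0,0,0,0,0,0]]'; python3 d.py .4872 .1557 -.0039|tail -1
```

```text
time: 40.2
position: [0.4869, 0.1561, -0.0027]
tool_rot: [-3.142, 0.002, -0.001]
ft_force: [-0.1, -0.1, -3.6]
grip_width: 0.358
grip_force: 29.9
delta tool [0.0003 0.0004 0.0012]
```

```bash
python3 -m handwheel '[[0.0,0.0003,0.0004,0.001,0,0,0],[0.0,0,0,0,0,0,0],[0.0,0,0,0,0,0,0]]'|sed -n 2p\;4p; python3 -m handwheel '[[0.0,0,0,0.0005,0,0,0],[0.0,0,0,0,0,0,0],[0.0,0,0,0,0,0,0]]'|sed -n 2p\;4p; python3 d.py .4872 .1557 -.0039|tail -1
```

```text
position: [0.4871, 0.1555, -0.0038]
ft_force: [0.1, -0.2, -2.3]
position: [0.4872, 0.1555, -0.0039]
ft_force: [-2.7, -1.6, 6.1]
delta tool [ 0.     -0.0002 -0.    ]
```

```bash
python3 -m handwheel '[[0.055,0,0,0,0,0,0],[0.055,0,0,0,0,0,0],[0.055,0,0,0,0,0,0],[0.055,0,0,-0.03,0,0,0],[0.055,0,0,-0.06,0,0,0],[0.055,0,0,-0.06,0,0,0],[0.055,0,0.06,-0.06,0,0,0],[0.055,0,0.06,-0.06,0,0,0],[0.055,0,0.06,-0.06,0,0,0],[0.055,0,0.06,0,0,0,0],[0.055,0,0.06,0,0,0,0],[0.055,-0.02,0.06,0,0,0,0]]'; python3 -m handwheel '[[0.055,-0.02,0.06,0,0,0,0],[0.055,-0.04,0.06,0,0,0,0],[0.055,-0.04,0.06,0,0,0,0],[0.055,-0.04,0.05,0,0,0,0],[0.055,-0.04,0.05,0,0,0,0],[0.055,0,0,0,0,0,0]]'
python3 -c "
from cmp import *
go([('bushing',(.5445,.1375,.044),8),('bush small',(.5445,.1375,.044),6),('flange',(.4885,.155,.03),18),('flange s',(.4885,.155,.025),14),('bay ref',(.665,.108,.03),10),('plate',(.46,.34,.022),10)])
for n in ('top','scene'): cv2.imwrite('pics/%s2.png'%n,ctrl.get_image(n)[0])"
```

```text
time: 42.45
position: [0.4669, -0.1581, 0.2781]
tool_rot: [-3.141, 0.001, -0.002]
ft_force: [0.6, -1.0, -0.3]
grip_width: 0.63
grip_force: 0.0
time: 43.2
position: [0.294, -0.4213, 0.2772]
tool_rot: [-3.141, 0.019, 0.003]
ft_force: [0.1, 0.6, 0.7]
grip_width: 0.632
grip_force: 0.0
top bushing cc 0.905 [0.4  0.14] world shift mm [-0.37 -1.02]
top bush small cc 0.867 [0.34 0.16] world shift mm [-0.41 -0.86]
top flange cc 0.937 [0.39 0.12] world shift mm [-0.32 -0.99]
top flange s cc 0.979 [0.72 0.09] world shift mm [-0.24 -1.83]
top bay ref cc 1.000 [-0.01 -0.  ] world shift mm [0.01 0.04]
top plate fail
scene bushing fail
scene bush small fail
scene flange fail
scene flange s fail
scene bay ref fail
scene plate fail
```

```bash
python3 -m handwheel '[[0.055,-0.03,0.05,0,0,0,0],[0.055,-0.04,0.05,0,0,0,0],[0.055,-0.04,0.05,0,0,0,0],[0.055,-0.03,0.05,0,0,0,0],[0.055,0,0,0,0,0,0]]'
python3 - <<'E'
from cmp import *
for n in("top","scene"):
    a=cv2.imread(f"pics/{n}0.png").astype(float).mean(-1).astype(np.float32);b=avg(n).astype(np.float32);cv2.imwrite(f"pics/{n}3.png",b)
    K,R,t=cam(n)
    for nm,c,zs,r in(("flange",(.4885,.155),(.006,.018,.020,.037),.034),("bushing",(.5445,.1375),(.006,.044),.021),("bay",(.66,.11),(.045,),.03)):
        m=np.zeros(a.shape,np.uint8);pts=[]
        for z in zs:
            for q in np.linspace(0,6.28,30):
                p=K@(R@np.array([c[0]+r*np.cos(q),c[1]+r*np.sin(q),z])+t);pts.append(p[:2]/p[2])
        cv2.fillConvexPoly(m,cv2.convexHull(np.array(pts,np.float32)).astype(np.int32),255)
        try:
            cc,T=cv2.findTransformECC(a,b,np.eye(2,3,dtype=np.float32),cv2.MOTION_TRANSLATION,(3,300,1e-7),m,1)
            # moved part template: 
            u,v=np.mean(pts,0);z=np.mean(zs);d=px(n,u+T[0,2],v+T[1,2],z)-px(n,u,v,z)
            print(n,nm,"cc %.3f"%cc,T[:,2].round(2),"mm",(d[:2]*1000).round(2))
        except cv2.error: print(n,nm,"fail")
E
```

```text
time: 44.32
position: [0.1553, -0.6174, 0.276]
tool_rot: [-3.14, 0.015, 0.004]
ft_force: [0.7, -0.0, 0.1]
grip_width: 0.63
grip_force: 0.0
top flange cc 0.977 [0.66 0.03] mm [-0.11 -1.69]
top bushing cc 0.989 [0.37 0.11] mm [-0.29 -0.96]
top bay cc 1.000 [0.01 0.  ] mm [-0.01 -0.01]
scene flange cc 0.986 [0.44 0.14] mm [ 0.14 -1.12]
scene bushing cc 0.812 [ 0.32 -0.21] mm [ 0.87 -0.35]
scene bay cc 0.997 [0.02 0.02] mm [-0.05 -0.08][ WARN:0@4.078] global loadsave.cpp:1063 imwrite_ Unsupported depth image for selected encoder is fallbacked to CV_8U.
```

Run:
```python
from cmp import *
for n in("top","scene"):
    a=cv2.imread(f"pics/{n}0.png").astype(float).mean(-1);b=avg(n,6);K,R,t=cam(n)
    for nm,X,r in(("flange hole",(.4883,.1552,.037),4),("bush hole",(.5435,.1375,.044),4)):
        if n=="top": X=(X[0]+.0012,X[1]+.0009,X[2])
        else: X=(X[0]-.0012,X[1]-.0009,X[2])
        c=K@(R@np.array(X)+t);u,v=np.round(c[:2]/c[2]).astype(int);o=[]
        for g in(a,b):
            p=g[v-r:v+r+1,u-r:u+r+1];yy,xx=np.mgrid[v-r:v+r+1,u-r:u+r+1];C=np.array([u,v],float)
            for _ in range(20):
                k=np.exp(-((xx-C[0])**2+(yy-C[1])**2)/(2*1.5**2));w=np.clip(215-p,0,None)*k;C=np.array([(w*xx).sum(),(w*yy).sum()])/w.sum()
            o.append(px(n,*C,X[2]))
        print(n,nm,((o[1]-o[0])[:2]*1000).round(2),o[0].round(4),o[1].round(4))
```

```text
top flange hole [-0.16 -1.9 ] [0.4902 0.1577 0.037 ] [0.4901 0.1558 0.037 ]
top bush hole [-0.35 -0.91] [0.5453 0.1391 0.044 ] [0.545  0.1382 0.044 ]
scene flange hole [ 0.03 -1.52] [0.4867 0.1551 0.037 ] [0.4868 0.1535 0.037 ]
scene bush hole [-0.04 -0.66] [0.5418 0.1371 0.044 ] [0.5417 0.1364 0.044 ]
```

The flange is about 1.7 mm off in −y and the bushing about 0.8 mm. I'll mend the flange by closing the jaws around it, centred 1.7 mm further over.

```bash
python3 -m handwheel '[[0.05,0.04,-0.045,-0.04,0,0,0],[0.05,0.04,-0.045,-0.03,0,0,0],[0.05,0.04,-0.045,0,0,0,0],[0.05,0.04,-0.045,0,0,0,0],[0.05,0.04,-0.05,0,0,0,0],[0.05,0.04,-0.05,0,0,0,0],[0.05,0.04,-0.05,0,0,0,0],[0.05,0.04,-0.06,0,0,0,0],[0.05,0.012,-0.06,0,0,0,0],[0.05,0,-0.06,0,0,0,0],[0.05,0,-0.06,0,0,0,0],[0.05,0,-0.06,0,0,0,0]]'
python3 -m handwheel '[[0.05,0,-0.06,0,0,0,0],[0.05,0,-0.06,0.05,0,0,0],[0.05,0,-0.024,0.05,0,0,0],[0.05,0,0,0.05,0,0,0],[0.05,0,0,0.05,0,0,0],[0.05,0,0,0,0,0,0],[0.05,0,0,0,0,0,0],[0.05,0,0,0,0,0,0]]'; python3 d.py .4872 .1573 .04
```

```text
time: 46.82
position: [0.4771, -0.0036, 0.3408]
tool_rot: [3.141, -0.003, 0.001]
ft_force: [1.1, -0.2, 0.2]
grip_width: 0.573
grip_force: 0.0
time: 47.82
position: [0.4793, 0.1267, 0.153]
tool_rot: [3.142, -0.003, 0.006]
ft_force: [0.9, 0.0, 0.0]
grip_width: 0.576
grip_force: 0.0
47.825 [0.4793 0.1267 0.153 ] rv [ 3.1415 -0.0033  0.0062] f [0.9 0.  0. ] g 0.5764273951289011 0.0 q [ 0.76  0.1  -1.11  1.85  0.09  1.24 -1.95]
yaw -90.11954426889226 tilt [ 0.0039 -0.     -1.    ]
delta tool [ 0.0074 -0.0307  0.113 ]
```

```bash
python3 -m handwheel '[[0.05,0.0074,-0.0307,0.033,0,0,0],[0.05,0,0,0.04,0,0,0],[0.05,0,0,0.04,0,0,0],[0.05,0,0,0,0,0,0],[0.05,0,0,0,0,0,0],[0.05,0,0,0,0,0,0]]'; python3 d.py .4872 .1573 -.003
```

```text
time: 48.58
position: [0.4868, 0.1573, 0.0398]
tool_rot: [-3.142, 0.004, -0.006]
ft_force: [0.6, -0.1, -0.2]
grip_width: 0.571
grip_force: 0.0
48.575 [0.4868 0.1573 0.0398] rv [-3.1416  0.0035 -0.0061] f [ 0.6 -0.1 -0.2] g 0.5713486299810763 0.0 q [ 0.58  0.33 -1.06  1.94  0.33  1.05 -2.2 ]
yaw -90.12849490999693 tilt [ 0.0039  0.     -1.    ]
delta tool [ 0.0002 -0.      0.0428]
```

```bash
python3 -m handwheel '[[0.05,0,0,0.02,0,0,0],[0.05,0,0,0.015,0,0,0],[0.05,0,0,0.008,0,0,0],[0.05,0,0,0,0,0,0],[0.05,0,0,0,0,0,0]]'; python3 d.py .4872 .1573 -.003|tail -1
```

```text
time: 49.2
position: [0.4851, 0.1573, -0.0052]
tool_rot: [-3.141, 0.002, -0.0]
ft_force: [-0.1, 0.2, 0.2]
grip_width: 0.575
grip_force: 0.0
delta tool [ 0.0021  0.     -0.0022]
```

```bash
python3 -m handwheel '[[0.05,0.001,0,-0.0015,0,0,0],[0.05,0,0,0,0,0,0],[0.05,0,0,0,0,0,0],[0.0,0,0,0,0,0,0],[0.0,0,0,0,0,0,0],[0.0,0,0,0,0,0,0],[0.0,0,0,0,0,0,0]]' 10; python3 d.py .4872 .1573 -.003|tail -1
```

```text
time: 50.08
position: [0.4858, 0.1565, -0.0039]
tool_rot: [3.141, -0.003, -0.0]
ft_force: [-0.0, -1.2, 0.8]
grip_width: 0.365
grip_force: 10.0
delta tool [ 0.0014 -0.0008 -0.0009]
```

```bash
python3 -m handwheel '[[0.0,0,-0.0008,0,0,0,0],[0.0,0,0,0,0,0,0],[0.0,0,0,0,0,0,0]]'; python3 d.py .4872 .1573 -.003|tail -1
```

```text
time: 50.45
position: [0.486, 0.1575, -0.0039]
tool_rot: [3.141, -0.003, -0.0]
ft_force: [1.0, -3.2, 1.3]
grip_width: 0.362
grip_force: 10.0
delta tool [ 0.0012  0.0002 -0.0009]
```

Release and retreat the same way, then check again.

```bash
python3 -m handwheel '[[0.055,0,0,0,0,0,0],[0.055,0,0,0,0,0,0],[0.055,0,0,0,0,0,0],[0.055,0,0,-0.03,0,0,0],[0.055,0,0,-0.06,0,0,0],[0.055,0,0,-0.06,0,0,0],[0.055,0,0.06,-0.06,0,0,0],[0.055,0,0.06,-0.06,0,0,0],[0.055,0,0.06,-0.06,0,0,0],[0.055,0,0.06,0,0,0,0],[0.055,0,0.06,0,0,0,0],[0.055,-0.02,0.06,0,0,0,0]]'; python3 -m handwheel '[[0.055,-0.02,0.06,0,0,0,0],[0.055,-0.04,0.06,0,0,0,0],[0.055,-0.04,0.06,0,0,0,0],[0.055,-0.04,0.05,0,0,0,0],[0.055,-0.04,0.05,0,0,0,0],[0.055,-0.03,0.05,0,0,0,0],[0.055,-0.04,0.05,0,0,0,0],[0.055,-0.04,0.05,0,0,0,0],[0.055,-0.03,0.05,0,0,0,0],[0.055,0,0,0,0,0,0]]'
python3 - <<'E'
from cmp import *
for n in("top","scene"):
    a=cv2.imread(f"pics/{n}0.png").astype(float).mean(-1);b=avg(n,6);K,R,t=cam(n);s=1 if n=="top" else -1
    d=cv2.GaussianBlur(np.abs(a-b),(5,5),1);m=(d>25).astype(np.uint8)
    _,_,S,C=cv2.connectedComponentsWithStats(m);print(n,"changed",[(C[i].round().astype(int).tolist(),int(S[i][4])) for i in range(1,len(S)) if S[i][4]>8])
    for nm,X,r in(("flange hole",(.4883,.1552,.037),4),("bush hole",(.5435,.1375,.044),4)):
        X=(X[0]+s*.0012,X[1]+s*.0009,X[2])
        c=K@(R@np.array(X)+t);u,v=np.round(c[:2]/c[2]).astype(int);o=[]
        for g in(a,b):
            p=g[v-r:v+r+1,u-r:u+r+1];yy,xx=np.mgrid[v-r:v+r+1,u-r:u+r+1];C2=np.array([u,v],float)
            for _ in range(20):
                k=np.exp(-((xx-C2[0])**2+(yy-C2[1])**2)/(2*1.5**2));w=np.clip(215-p,0,None)*k;C2=np.array([(w*xx).sum(),(w*yy).sum()])/w.sum()
            o.append(px(n,*C2,X[2]))
        print(n,nm,((o[1]-o[0])[:2]*1000).round(2))
E
```

```text
time: 51.95
position: [0.466, -0.1554, 0.2787]
tool_rot: [-3.141, 0.0, -0.002]
ft_force: [0.8, 0.1, -0.3]
grip_width: 0.629
grip_force: 0.0
time: 53.2
position: [0.1545, -0.6152, 0.2763]
tool_rot: [-3.14, 0.015, 0.003]
ft_force: [0.3, 0.1, 0.1]
grip_width: 0.633
grip_force: 0.0
top changed [([259, 214], 624), ([167, 254], 191), ([148, 244], 16), ([156, 244], 16), ([166, 245], 14), ([148, 254], 16), ([156, 254], 19)]
top flange hole [-0.07  0.04]
top bush hole [-0.35 -0.91]
scene changed [([149, 205], 304), ([252, 214], 521), ([32, 399], 2530)]
scene flange hole [-0.03  0.21]
scene bush hole [-0.04 -0.64]
```

The flange is back within 0.2 mm and the bushing within about 0.9 mm. The only changes in the images are the block's old and new places.

```bash
python3 -c "
from bench import ctrl
print(ctrl.close_job())"
```

```text
the job is handed in; nothing more can be done
None
```

The job is handed in after about 53 s of robot time: the block lies flat in the middle of the plate (about 0.5 mm off centre, square within about 1°), and both turned parts are back upright in the bay, the flange within about 0.2 mm and the bushing about 0.8 mm from where they started, with nothing else on the bench moved.

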